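Test the wet saw's breaker and hold a border tile in the saw's corner

TASK

Before wet cutting, check the saw's earth-leakage breaker: press its blue test button so that the lever drops, then lift the lever back up to on. Then take the blue-and-white border tile from the bench, lay it flat on the saw's sliding table along the blade slot, and press it into the corner, one end flush against the steel fence and a long side flush against the red side stop, leaving the other things where they are. Finish while holding: the program ends with the gripper still pressing the tile firmly against both fence and stop, ready for the cut.

Things in the scene. Friction and masses are not known exactly. Their poses are not given: they have to be found in the camera images.
- breaker: Earth-leakage breaker of the saw, fixed: white moulded case (140 mm up the slope, 90 mm wide) in a grey box 206 x 156 mm on a low steel stand. Origin on the bench under the middle of the lever slot; own x = uphill direction, horizontal. The case's face slopes 0.42 rad (24 deg), rising towards +x; its middle, where the lever comes out, is 128 mm above the bench. Outward normal of the face in this frame: (-0.408, 0, 0.913); uphill direction along the face: (0.913, 0, 0.408).
- toggle (a joint): Black breaker lever with a yellow band, 22 mm wide, 12 mm thick, standing 30 mm out of the face; hinged across the slope 15 mm below the face, in the middle of the case. 0 rad = on, leaning 0.40 rad uphill from the face's normal (start); 0.9 rad = dropped (off), leaning 0.50 rad downhill. Over-centre action: below about 0.23 rad it snaps to 0 by itself, above that it drops to 0.9. Lifting it needs about 1.5 N at its tip. It takes under 1 N to knock it down from on.
- toggle_tip (a point): Middle of the free end of the lever (moves with it), 46 mm from its hinge line.
- test (a joint): Blue round test button, 14 mm across, standing 8 mm out of the breaker's face in a yellow square. 0 = out, 0.0055 m = fully in; pushed along the face's inward normal. The lever trips at about 0.004 m. It takes about 5 N and springs back.
- test_top (a point): Middle of the test button's top (moves with it). On the face 55 mm downhill of the lever slot's middle and 22 mm towards the breaker's +y.
- saw: Wet tile saw, fixed, switched off: black tub 400 x 780 mm, 90 mm high, with an aluminium sliding table (360 x 340 mm, top 135 mm above the bench, locked) at its +y end and blue head with a yellow blade guard (up to 320 mm high) at its -y end. Origin on the bench under the tub's middle, y along the blade slot (8 mm wide, at x = 0), towards the fence. The table spans own y from +20 to +360 mm.
- fence: Steel fence bar across the +y end of the sliding table, 360 mm long, 18 mm thick, standing 28 mm above the table, with a yellow ruler strip on top. Its inner face looks to the saw's -y, 330 mm from the saw's origin. Origin on the table's top, above the saw's origin.
- stop: Red side stop clamped on the fence, set anew each time; fixed. Its arm reaches 45 mm from the fence along the table, 16 mm thick, 20 mm high; its face looks to +x. The clamp over the fence is up to 56 mm above the table. Same frame as point corner.
- corner (a point): The inner corner, on the table's top, where the fence's inner face meets the side stop's face. x runs along the fence away from the stop, y points into the fence: a tile pressed home has its centre at x = +25 mm, y = -75 mm of this frame and lies along y.
- tile_blue: Blue-and-white border tile to be held, loose: 50 x 150 x 10 mm, 130 to 210 g, white glaze with blue lines and blue diamonds on a terracotta body. Lies flat on the bench. Origin at the centre of its underside, y along its length.
- tile_green: Bystander border tile, same size, yellow with green diamonds, beside the others. Origin at the centre of its underside, y along its length.
- tile_brown: Bystander border tile, same size, terracotta with dark diamonds. Origin at the centre of its underside, y along its length.
- offcut: Bystander: tile offcut 45 x 50 x 10 mm lying loose on the sliding table, right of the blade slot (saw's +x side). Origin at the centre of its underside.
- glaze_jar: Bystander: glass jar, 64 mm wide, 85 mm high, origin under its middle.
- cup: Bystander: green plastic cup, 72 mm wide, 85 mm high, origin under its middle.
- bowl: Bystander: red plastic bowl, 120 mm wide, 50 mm high, origin under its middle.
- try_square: Bystander: try square with a wooden stock and steel blade, about 165 x 110 mm, lying flat on the +y side of the breaker; origin near its middle.

How it is judged:
On the way, in this order (a step that is already met when the one before it is completed fails the run):
1. the test button is pressed in (value of joint test above 0.003 m).
2. the lever has dropped by itself, untouched (value of joint toggle above 0.8 rad and contact force between the arm and toggle below 0.05 N), for 0.1 s.
3. the lever is back up at on, the button out (value of joint toggle below 0.06 rad and value of joint test below 0.001 m), for 0.3 s.
4. the blue-and-white tile lies flat on the saw's sliding table, along the slot (contact force between tile_blue and saw above 0.2 N and z of tile_blue in the frame of corner between -0.003 and 0.004 m and angle between tile_blue's own z axis and vertical below 0.06 rad and horizontal distance between tile_blue and corner below 0.2 m and angle between the y axis of tile_blue and the y axis of corner, either way round below 0.25 rad), for 0.1 s.
At the end, for the whole second after the job is handed in: Fingers still push the blue-and-white tile with over 1.5 N against both fence and side stop; its centre is within 2.5 mm of home (25 mm from the stop, 75 mm from the fence), square within 0.04 rad, flat on the table within 3 mm and 0.04 rad; the lever is up at on (under 0.06 rad) (contact force between tile_blue and fence above 1.5 N and contact force between tile_blue and stop above 1.5 N and contact force between the fingers and tile_blue above 1.5 N and angle between the y axis of tile_blue and the y axis of corner, either way round below 0.04 rad and x of tile_blue in the frame of corner between 0.0225 and 0.0275 m and y of tile_blue in the frame of corner between -0.0775 and -0.0725 m and z of tile_blue in the frame of corner between -0.003 and 0.003 m and angle between tile_blue's own z axis and vertical below 0.04 rad and value of joint toggle below 0.06 rad); the arm keeps its last pose, push and grip.
It fails at once if another tile, the offcut, the jar, the cup, the bowl or the try square is pushed more than 25 mm or tipped over (distance of any of tile_green, tile_brown, offcut, glaze_jar, cup, bowl, try_square from where it was at the start of the episode above 0.025 m or angle between any of glaze_jar, cup's own z axis and vertical above 0.5 rad).
It also fails if it takes over 54 s, if anything falls off the work surface, if the arm or the gripper's body presses on something with over 40 N, if the wrist force passes 120 N, or if a joint passes its speed limit or range.

ROBOT

A 6-joint arm with a two-finger parallel gripper is mounted at the origin on the work surface. World frame = base frame: x ahead of the robot, y to its left, z up, the work surface at z = 0. Lengths are in m, angles in rad, forces in N, time in s.
With the tool pointing down it reaches from about 0.325 to 0.775 m from the base axis. Payload 5.5 kg.
Tool frame: the origin (TCP) lies midway between the tips of the shut fingers; the grasp point (between the pads) lies 19 mm behind it; z points along the fingers, y is the direction in which the jaws open and shut (so a half turn about z gives the same grasp; the last joint's range is limited). The gripper opens to 88 mm and grips with 3 to 60 N. Pads are 20 mm wide; open, the fingers measure 115 mm over their backs; the gripper's body (75 mm by 178 mm) begins 61 mm behind the grasp point.
Start: joints at [-1.304, 0.091, 1.231, -0, 1.82, -0.057], TCP at [0.191, -0.569, 0.223] pointing down, gripper open.
Joint ranges: [-2.87, 2.87], [-0.86, 2.18], [0.17, 2.46], [-1.51, 4.65], [0.06, 2.69], [-2.65, 2.65]. Speed limits (rad/s): [2.57, 2.57, 3.01, 3.14, 3.14, 3.14].

INTERFACE

Orientations are given as a rotation vector (axis times angle).
In Python, from workcell import status, vision, finish_job, finder gives the robot as it stands. The module is installed in compiled form; this text tells all that it offers.
- The arm moves only by the shell command python3 -m jog 'ROWS'. ROWS is JSON, a list of rows, each a list of 3 entries, a list of its own where there are three numbers: the opening, from -1 (shut) to 1 (fully open), then the shift along the tool's x, y, z in mm, then the turn about the tool's z in rad. A call has 1 to 8 rows; each row shifts and turns the commanded pose from where the row before left it, along the tool's axes as they then stand; what a row does not reach is not made up. A row lasts 1/12 s, in which the tool goes at most 41.7 mm and 7.16 degrees, less where a joint would pass 70% of its speed; a pose out of reach is approached as far as the arm can. A call with a gripper value outside its range is refused whole. The fingers move at their own pace and stop on an object; the grip force is fixed at half the most. Time passes only in rows, so rows that do not move let the fingers close. It gives the time, the measured TCP pose, the force and the opening at its end, in the units of the state.
- status.get_obs(): the state, without advancing time (a new reading comes with each control period).
- vision.grab_frame(name): name is "side" or "top" or "wrist"; returns the picture (400x640x3 uint8, blue, green, red); there is no depth.
- vision.camera_model(name): a dict with "intrinsics" (3x3 intrinsics, pixels), "dist_coeffs" ([k1, k2, p1, p2, k3] as OpenCV has them; the pictures are not rectified), "T" (4x4, takes a point from camera to world coordinates). Camera axes: x right, y up, looking along -z (the intrinsics and any distortion apply to the point x, -y, -z); pixel columns grow to the right and rows downward; lengths in m; the calibration is good to about 2 mm. A picture is of the moment at which its call begins: read the wrist's pose just before it. camera_model takes no time and is no camera call; for the wrist camera it gives the pose at the moment of the call.
- finish_job(): hands the job in, once; it reports no verdict.
Trained networks look in the newest picture that a camera, given by its name, has taken for a name from the list of things; names that differ only in an ending like _2 or _b are one class to them, and where a whole thing is asked for, a point or a joint stands for the part that bears it (a point fixed in the world has none). Each returns a list of dicts, best first, with "p" (0 to 1); they miss things now and then, are a little off and sometimes report something else, mostly with a low value. They report only what shows in the picture. A call takes as long as a camera call.
- finder.spot_in(camera, name): "centre" ([x, y, z] in m, in world coordinates, good to about 4 mm: the middle of the surface that is visible of it).
- finder.trace(camera, name): "mask" (400x640 bool, what is visible of it).
The state is a dict: "time": time; "joint_pos": joint angles; "joint_vel": joint speeds; "joint_efforts": joint torques, N m; "ee_pos": TCP position; "eef_rot": TCP orientation; "force": force on the tool from outside, world axes, zero at the start; "moment": the same for the moment, N m; "width": finger opening in m.
Only numpy, scipy, OpenCV 4.12 (cv2) and the standard library are available. Lean on these libraries where they do the work, as an engineer would, in place of code of your own. Each camera call takes 0.05 s, during which the arm holds its last target. There are 200 camera calls.

## Working session

There is one attempt and no reset: what is moved stays moved. The work goes in short steps, Python scripts to look and compute and a shell command to move; the robot and the scene stay as the last step left them, time stands still between calls to the robot, and variables do not carry over. Pictures are saved under pics/ and viewed, about 8 in all and at most 12, crops included, and the job is handed in when it is done.

```bash
mkdir -p pics; python3 - <<'E'
from workcell import status, vision, finder
import cv2,numpy as np
print(status.get_obs())
ims=[vision.grab_frame(c) for c in("top","side")]
cv2.imwrite("pics/a_top.png",ims[0]);cv2.imwrite("pics/a_side.png",ims[1])
for c in("top","side"):
  m=vision.camera_model(c);print(c,np.round(m["T"],3).tolist(),np.round(m["intrinsics"],1).tolist(),m["dist_coeffs"])
  for n in["breaker","toggle","toggle_tip","test_top","saw","fence","stop","corner","tile_blue","tile_green","tile_brown","offcut"]:
    try:print(n,[(np.round(d["centre"],3).tolist(),round(d["p"],2)) for d in finder.spot_in(c,n)[:2]])
    except Exception as e:print(n,e)
E
```

```text
{'time': 0.0, 'joint_pos': array([-1.30370240e+00,  9.18270053e-02,  1.23184850e+00, -4.14576408e-06,
        1.81978846e+00, -5.67232509e-02]), 'joint_vel': array([-0.00038115, -0.00012859, -0.00065768, -0.00098572,  0.00078077,
       -0.00085177]), 'joint_efforts': array([-7.06532064e-04, -4.46442032e+01, -4.06459701e+01,  6.98658801e-02,
        2.90888589e-02, -1.32055766e-04]), 'ee_pos': array([ 0.19082065, -0.56854544,  0.22154706]), 'eef_rot': array([-3.09866908e+00, -5.06129913e-01,  3.14709794e-04]), 'force': array([0.49209871, 0.66810715, 0.49731068]), 'moment': array([0.01347493, 0.08871018, 0.00949055]), 'width': 0.08795187553954935}
top [[0.024, 0.998, -0.057, 0.52], [-1.0, 0.023, -0.016, 0.03], [-0.014, 0.057, 0.998, 1.37], [0.0, 0.0, 0.0, 1.0]] [[422.4, 0.0, 315.0], [0.0, 422.4, 193.2], [0.0, 0.0, 1.0]] [-0.07561033  0.          0.          0.          0.        ]
breaker [([0.533, 0.34, 0.121], 0.83)]
toggle [([0.516, 0.348, 0.16], 0.43)]
toggle_tip [([0.549, -0.094, 0.173], 0.53)]
test_top []
saw [([0.619, -0.466, 0.134], 0.66)]
fence [([0.612, -0.085, 0.166], 0.65)
[... 358 characters left out ...]
-0.703, -1.115], [-0.013, 0.772, 0.635, 1.182], [0.0, 0.0, 0.0, 1.0]] [[491.9, 0.0, 320.1], [0.0, 491.9, 196.6], [0.0, 0.0, 1.0]] [0.03916842 0.         0.         0.         0.        ]
breaker [([0.527, 0.301, 0.108], 0.79), ([0.7, 0.309, 0.06], 0.34)]
toggle []
toggle_tip []
test_top []
saw [([0.616, -0.475, 0.135], 0.89), ([0.647, 0.15, 0.006], 0.63)]
fence [([0.596, -0.091, 0.16], 0.8)]
stop [([0.619, -0.478, 0.134], 0.55), ([0.552, -0.103, 0.164], 0.53)]
corner [([0.548, -0.102, 0.164], 0.57)]
tile_blue [([0.647, 0.147, 0.006], 0.57)]
tile_green [([0.543, 0.139, 0.01], 0.88), ([0.651, 0.149, 0.009], 0.48)]
tile_brown [([0.423, 0.133, 0.006], 0.7)]
offcut [([0.743, -0.33, 0.145], 0.68)]
```

View pics/a_top.png

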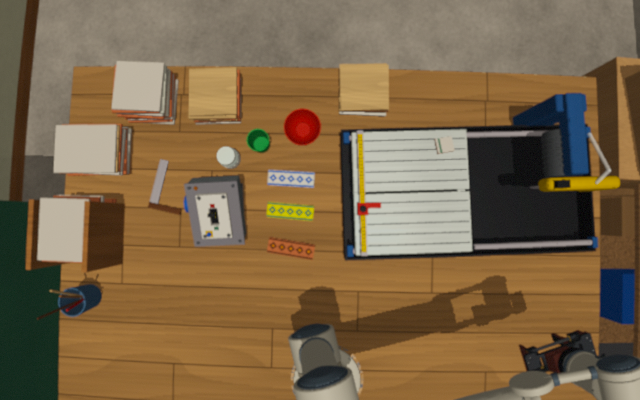

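View pics/a_side.png

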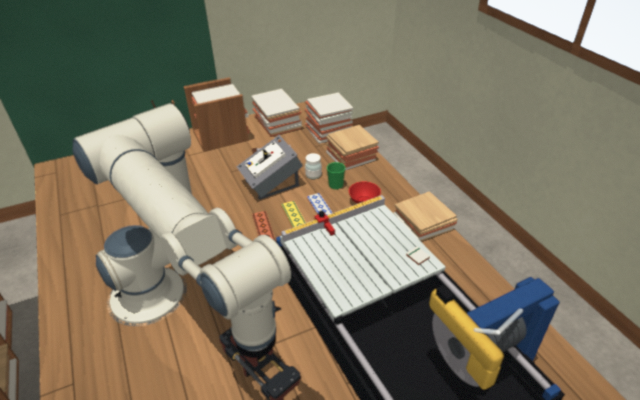

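Top view: breaker at (213,212), blue tile at (290,178), red stop at (365,208). The side view agrees. I'll raise the arm and move over towards the breaker.

```bash
cat > h.py <<'E'
import numpy as np,cv2
from scipy.spatial.transform import Rotation as R
from workcell import status,vision,finder
def pose():
    o=status.get_obs();M=R.from_rotvec(o["eef_rot"]).as_matrix()
    return np.array(o["ee_pos"]),M,np.arctan2(M[1,0],M[0,0])
def shift(target,yaw=None):
    p,M,y=pose();print("tcp",np.round(p,4),"yaw",round(y,3),"tool shift mm",np.round(M.T@(np.array(target)-p)*1000,1),"turn",None if yaw is None else round(-(yaw-y),3))
def ray(cam,uv,model=None):
    m=model or vision.camera_model(cam);uv=np.array(uv,float).reshape(-1,1,2)
    q=cv2.undistortPoints(uv,np.array(m["intrinsics"]),np.array(m["dist_coeffs"]))[:,0]
    T=np.array(m["T"]);d=np.c_[q[:,0],-q[:,1],-np.ones(len(q))]@T[:3,:3].T
    return T[:3,3],d
def onplane(cam,uv,p0,n=(0,0,1),model=None):
    o,d=ray(cam,uv,model);n=np.array(n);return o+d*((np.dot(np.array(p0)-o,n))/(d@n))[:,None]
def proj(cam,P,model=None):
    m=model or vision.camera_model(cam);T=np.array(m["T"]);c=(np.atleast_2d(P)-T[:3,3])@T[:3,:3]
    return cv2.projectPoints((c*[1,-1,-1]),np.zeros(3),np.zeros(3),np.array(m["intrinsics"]),np.array(m["dist_coeffs"]))[0][:,0]
E
python3 -m jog '[[-1,[0,0,-40],0],[-1,[0,0,-40],0],[-1,[0,0,-40],0]]'
python3 - <<'E'
from h import *
p,M,y=pose();T=np.array(vision.camera_model("wrist")["T"])
print(np.round(M.T@(T[:3,3]-p),3),np.round(M.T@T[:3,:3],2).tolist())
shift([.40,-.12,.34]); shift([.47,.33,.34],.1)
E
```

```text
time: 1.55
ee_pos: [0.1907, -0.5682, 0.343]
eef_rot: [-3.098, -0.506, 0.0]
force: [0.1, 0.8, 0.8]
width: 0.071
[ 0.069  0.001 -0.161] [[0.0, 0.97, 0.25], [1.0, -0.0, 0.0], [0.0, 0.25, -0.97]]
tcp [ 0.1907 -0.5682  0.343 ] yaw 0.324 tool shift mm [ 341.  -358.3    3.9] turn None
tcp [ 0.1907 -0.5682  0.343 ] yaw 0.324 tool shift mm [ 550.6 -762.6    5. ] turn 0.224
```

```bash

python3 -m jog '[[-1,[26.2,-27.6,0],0],[-1,[26.2,-27.6,0],0],[-1,[26.2,-27.6,0],0],[-1,[26.2,-27.6,0],0],[-1,[26.2,-27.6,0],0],[-1,[26.2,-27.6,0],0],[-1,[26.2,-27.6,0],0]]'
python3 -m jog '[[-1,[26.2,-27.6,0],0],[-1,[26.2,-27.6,0],0],[-1,[26.2,-27.6,0],0],[-1,[26.2,-27.6,0],0],[-1,[26.2,-27.6,0],0],[-1,[26.2,-27.6,0],0]]'
python3 - <<'E'
from h import *
shift([.52,.34,.34],.1)
E
```

```text
time: 2.13
ee_pos: [0.3036, -0.3256, 0.3428]
eef_rot: [3.1, 0.506, 0.001]
force: [0.9, -0.0, 0.2]
width: 0.0244
time: 2.63
ee_pos: [0.3999, -0.1185, 0.343]
eef_rot: [3.1, 0.506, 0.002]
force: [0.6, -0.5, -0.8]
width: 0.0003
tcp [ 0.3999 -0.1185  0.343 ] yaw 0.324 tool shift mm [ 259.6 -396.5    2.9] turn 0.224
```

```bash

python3 -m jog '[[-1,[21.6,-33,0],0],[-1,[21.6,-33,0],0],[-1,[21.6,-33,0],0],[-1,[21.6,-33,0],0],[-1,[21.6,-33,0],0],[-1,[21.6,-33,0],0],[-1,[21.6,-33,0],0]]'
python3 -m jog '[[-1,[21.6,-33,0],0],[-1,[21.6,-33,0],0],[-1,[21.6,-33,0],0],[-1,[21.6,-33,0],0],[-1,[21.6,-33,0],0],[-1,[0,0,0],0.112],[-1,[0,0,0],0.112],[-1,[0,0,0],0]]'
python3 - <<'E'
from h import *
shift([.52,.34,.34],.1)
m=vision.camera_model("wrist");im=vision.grab_frame("wrist");cv2.imwrite("pics/b.png",im)
import pickle;pickle.dump(m,open("b.pkl","wb"))
for n in["breaker","toggle","toggle_tip","test","test_top"]:
  r=finder.spot_in("wrist",n);print(n,[(np.round(d["centre"],4).tolist(),round(d["p"],2),np.round(proj("wrist",d["centre"],m)[0])) for d in r[:2]])
E
```

```text
time: 3.22
ee_pos: [0.4694, 0.1489, 0.3429]
eef_rot: [3.1, 0.507, 0.001]
force: [1.5, -0.9, -0.1]
width: 0.0005
time: 3.88
ee_pos: [0.5195, 0.3385, 0.3414]
eef_rot: [3.137, 0.152, -0.003]
force: [-1.3, -0.7, 0.5]
width: 0.0007
tcp [0.5195 0.3385 0.3414] yaw 0.097 tool shift mm [ 0.7 -1.4  1.4] turn -0.003
breaker [([0.5514, 0.3497, 0.1321], 0.83, array([308., 156.])), ([0.7569, 0.2224, 0.0437], 0.74, array([410.,  18.]))]
toggle [([0.5213, 0.346, 0.1607], 0.83, array([309., 183.]))]
toggle_tip [([0.5243, 0.3478, 0.1609], 0.84, array([307., 180.]))]
test [([0.4587, 0.3656, 0.1103], 0.55, array([292., 217.]))]
test_top [([0.4595, 0.3655, 0.1123], 0.52, array([292., 216.]))]
```

View pics/b.png

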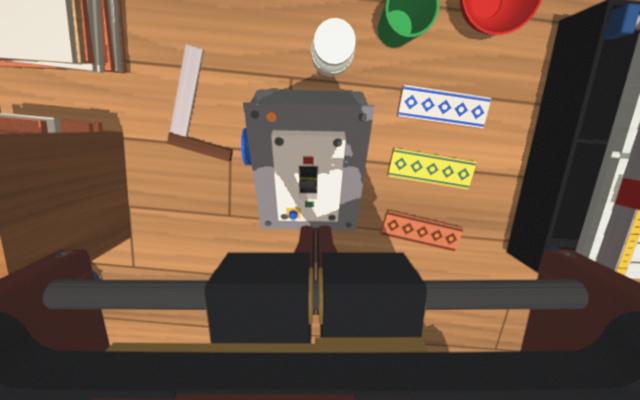

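Button at about (293,214), lever at (308,178), shut fingertips at (316,230). A zoomed crop will refine these.

```bash
python3 - <<'E'
from h import *
import pickle
m=pickle.load(open("b.pkl","rb"));im=cv2.imread("pics/b.png")
c=cv2.resize(im[80:240,230:390],None,fx=3.75,fy=3.75,interpolation=cv2.INTER_CUBIC);cv2.imwrite("pics/b2.png",c)
h=cv2.cvtColor(im,cv2.COLOR_BGR2HSV);k=((h[...,0]>100)&(h[...,0]<130)&(h[...,1]>130))
k[:,:270]=0;k[:,330:]=0;k[:195]=0;k[230:]=0
v,u=np.nonzero(k);print(len(u),u.mean(),v.mean())
print(onplane("wrist",[[u.mean(),v.mean()]],[0,0,.113],model=m))
for n in["toggle"]:
  for d in finder.trace("wrist",n)[:1]:
    v,u=np.nonzero(d["mask"]);print(n,d["p"],len(u),u.min(),u.max(),v.min(),v.max())
E
```

```text
45 292.6666666666667 214.7111111111111
[[0.46243489 0.36524112 0.113     ]]
toggle 0.66 276 299 317 174 189
```

View pics/b2.png

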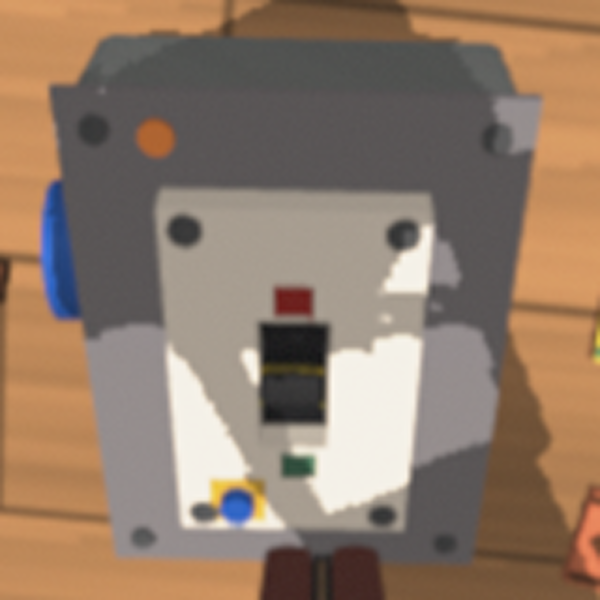

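```bash
python3 - <<'E'
from h import *
import pickle
from scipy.optimize import least_squares
m=pickle.load(open("b.pkl","rb"))
S=lambda a:np.array(a)/3.75+[230,80]-0.4
uv=np.array([*S([[50,88],[541,97],[472,562],[115,557],[237,506]])])
def pts(q):
    x,y,yaw,h=q
    L=np.array([[103,78,-h*1000],[103,-78,-h*1000],[-103,-78,-h*1000],[-103,78,-h*1000],[-55,22,8.]])/1000
    E=np.array([[.913,0,.408],[0,1,0],[-.408,0,.913]])
    P=L@E+[0,0,.128];c,s=np.cos(yaw),np.sin(yaw)
    return np.c_[c*P[:,0]-s*P[:,1]+x,s*P[:,0]+c*P[:,1]+y,P[:,2]]
f=lambda q:(proj("wrist",pts(q),m)-uv).ravel()
r=least_squares(f,[.52,.345,.1,.01]);print(np.round(r.x,4),np.round(r.fun.reshape(-1,2),1).tolist());print(pts(r.x)[4])
x,y,yaw,_=r.x
def W(dx,dy,z):return [x+np.cos(yaw)*dx-np.sin(yaw)*dy,y+np.sin(yaw)*dx+np.cos(yaw)*dy,z]
print("tip",W(.0052,0,.160))
# button press: uphill edge of tip at ~+4mm uphill of button centre -> tcp 6 mm downhill
b=pts(r.x)[4]
shift([b[0]-.006*np.cos(yaw),b[1]-.006*np.sin(yaw),.140],yaw)
print(yaw)
E
```

```text
[0.5153 0.3473 0.0777 0.0146] [[-0.8, -0.8], [0.7, -0.4], [0.1, 0.4], [0.2, -0.1], [-0.1, 1.6]]
[0.46025765 0.36507992 0.112864  ]
tip [np.float64(0.5204670591040769), np.float64(0.34770027175803236), 0.16]
tcp [0.5194 0.3371 0.3433] yaw 0.1 tool shift mm [-62.2 -33.8 203.2] turn 0.023
0.07768676322198582
```

```bash

python3 -m jog '[[-1,[-31,-17,0],0.022],[-1,[-31,-17,0],0],[-1,[0,0,40],0],[-1,[0,0,40],0],[-1,[0,0,40],0],[-1,[0,0,40],0],[-1,[0,0,40],0],[-1,[0,0,0],0]]'
python3 - <<'E'
from h import *
shift([.455,.3647,.120],.078)
m=vision.camera_model("wrist");im=vision.grab_frame("wrist")
cv2.imwrite("pics/c.png",cv2.resize(im[100:320,220:420],None,fx=2.7,fy=2.7))
print(proj("wrist",[[.461,.365,.113]],m),proj("wrist",[pose()[0]],m))
E
```

```text
time: 4.9
ee_pos: [0.4503, 0.3627, 0.1316]
eef_rot: [3.13, 0.123, -0.023]
force: [-1.4, -0.5, -2.8]
width: 0.0004
tcp [0.4503 0.3627 0.1316] yaw 0.078 tool shift mm [ 5.  -1.8 11.5] turn 0.0
[[311.32927828 216.57999836]] [[311.87233258 243.74718039]]
```

View pics/c.png

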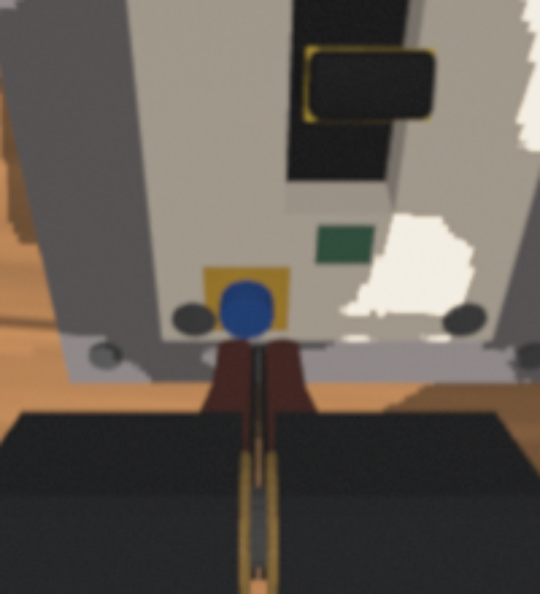

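Button at about (311,215), within 2 px of prediction, with the fingers just below it in the picture. Pressing next.

```bash

python3 -m jog '[[-1,[5,-2,5],0],[-1,[0,0,6],0],[-1,[0,0,0],0]]'
python3 -m jog '[[-1,[0,0,4],0],[-1,[0,0,4],0],[-1,[0,0,0],0]]'
```

```text
time: 5.2
ee_pos: [0.4609, 0.3692, 0.1343]
eef_rot: [-3.137, -0.122, -0.006]
force: [-0.7, -0.0, 0.4]
width: 0.0001
time: 5.45
ee_pos: [0.4595, 0.3684, 0.1236]
eef_rot: [-3.139, -0.122, -0.0]
force: [0.3, 0.1, 0.4]
width: 0.0004
```

```bash

python3 -m jog '[[-1,[0,0,0],0],[-1,[0,0,0],0]]'
python3 - <<'E'
from h import *
shift([.455,.3647,.113],.078)
E
```

```text
time: 5.62
ee_pos: [0.4595, 0.3684, 0.1239]
eef_rot: [-3.139, -0.122, -0.0]
force: [-0.8, -0.5, 0.6]
width: 0.0006
tcp [0.4595 0.3684 0.1239] yaw 0.078 tool shift mm [-4.8  3.3 10.9] turn -0.0
```

```bash

python3 -m jog '[[-1,[-4.5,3,4],0],[-1,[0,0,3],0],[-1,[0,0,2],0],[-1,[0,0,2],0],[-1,[0,0,0],0]]'
python3 -m jog '[[-1,[0,0,1.5],0],[-1,[0,0,1.5],0],[-1,[0,0,0],0]]'
```

```text
time: 6.03
ee_pos: [0.4555, 0.3649, 0.1128]
eef_rot: [-3.139, -0.122, -0.001]
force: [-0.1, -1.3, 1.6]
width: 0.0004
time: 6.28
ee_pos: [0.4557, 0.3652, 0.1099]
eef_rot: [-3.138, -0.122, -0.002]
force: [1.7, 0.3, 3.3]
width: 0.0002
```

```bash

python3 -m jog '[[-1,[0,0,1.5],0],[-1,[0,0,1],0],[-1,[0,0,0],0]]'
python3 -m jog '[[-1,[0,0,1],0],[-1,[0,0,0],0]]'
python3 - <<'E'
from h import *
vision.grab_frame("wrist")
for n in["toggle_tip"]:
  r=finder.spot_in("wrist",n);print(n,[(np.round(d["centre"],4).tolist(),round(d["p"],2)) for d in r[:2]])
E
```

```text
time: 6.53
ee_pos: [0.4559, 0.3654, 0.1091]
eef_rot: [-3.138, -0.122, -0.004]
force: [-0.0, -0.4, 9.8]
width: -0.0
time: 6.7
ee_pos: [0.456, 0.3654, 0.1089]
eef_rot: [-3.137, -0.122, -0.005]
force: [0.0, -2.3, 12.1]
width: 0.0004
toggle_tip [([0.5033, 0.3493, 0.1376], 0.88)]
```

```bash

python3 -m jog '[[-1,[0,0,-15],0],[-1,[0,0,-30],0],[-1,[0,0,-10],0],[-1,[0,0,0],0],[-1,[0,0,0],0]]'
python3 - <<'E'
from h import *
m=vision.camera_model("wrist");im=vision.grab_frame("wrist")
cv2.imwrite("pics/d.png",cv2.resize(im[60:320,180:440],None,fx=2.3,fy=2.3))
r=finder.spot_in("wrist","toggle_tip");print([(np.round(d["centre"],4).tolist(),round(d["p"],2)) for d in r[:2]])
x,y,yaw=.516,.3473,.078
W=lambda dx,dy,z:[x+np.cos(yaw)*dx-np.sin(yaw)*dy,y+np.sin(yaw)*dx+np.cos(yaw)*dy,z]
print(proj("wrist",[W(-.0305,0,.1422)],m))
shift(W(-.052,0,.133),yaw);shift(W(-.011,0,.133),yaw)
E
```

```text
time: 7.22
ee_pos: [0.4552, 0.3651, 0.1607]
eef_rot: [-3.139, -0.122, -0.0]
force: [-0.7, -0.1, -0.0]
width: 0.0006
[([0.502, 0.3486, 0.1381], 0.95)]
[[347.94474731 191.00175104]]
tcp [0.4545 0.3646 0.1589] yaw 0.078 tool shift mm [ 8.  22.  25.9] turn -0.0
tcp [0.4545 0.3646 0.1589] yaw 0.078 tool shift mm [49.  22.  25.8] turn -0.0
```

View pics/d.png

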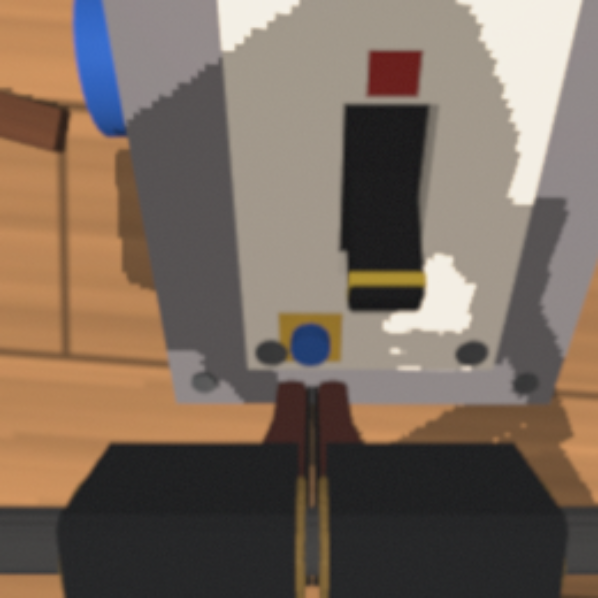

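Lever dropped, its tip at about (349,194), matching the prediction. Lifting it now.

```bash

python3 -m jog '[[-1,[6,22,0],0],[-1,[0,0,15],0],[-1,[0,0,11],0],[-1,[0,0,0],0]]'
python3 -m jog '[[-1,[8,0,0],0],[-1,[8,0,0],0],[-1,[8,0,0],0],[-1,[6,0,0],0],[-1,[0,0,0],0]]'
python3 -m jog '[[-1,[4,0,0],0],[-1,[4,0,0],0],[-1,[3,0,0],0],[-1,[0,0,0],0],[-1,[0,0,0],0]]'
python3 - <<'E'
from h import *
im=vision.grab_frame("wrist")
r=finder.spot_in("wrist","toggle_tip");print([(np.round(d["centre"],4).tolist(),round(d["p"],2)) for d in r[:2]])
E
```

```text
time: 7.65
ee_pos: [0.4612, 0.3425, 0.1302]
eef_rot: [3.136, 0.122, -0.01]
force: [-0.5, -0.7, -1.0]
width: 0.0003
time: 8.07
ee_pos: [0.4939, 0.3467, 0.1363]
eef_rot: [-3.138, -0.123, -0.003]
force: [-0.1, 0.3, -1.0]
width: 0.0009
time: 8.48
ee_pos: [0.5026, 0.3466, 0.1347]
eef_rot: [3.138, 0.123, -0.006]
force: [-6.7, -1.0, 2.6]
width: 0.0003
[([0.5257, 0.349, 0.1596], 0.89), ([0.6707, 0.3282, 0.0252], 0.54)]
```

```bash

python3 -m jog '[[-1,[-10,0,0],0],[-1,[-15,0,0],0],[0,[-10,0,-30],0],[1,[0,0,-40],0],[1,[0,0,-40],0],[1,[0,0,-40],0],[1,[0,0,-20],0],[1,[0,0,0],0]]'
python3 - <<'E'
from h import *
m=vision.camera_model("wrist");im=vision.grab_frame("wrist")
r=finder.spot_in("wrist","toggle_tip");print([(np.round(d["centre"],4).tolist(),round(d["p"],2)) for d in r[:2]])
r=finder.trace("wrist","tile_blue")
print([(d["p"],d["mask"].sum()) for d in r[:2]])
shift([.635,.14,.30],.078);print(status.get_obs()["joint_pos"])
r=[0]
mk=finder.trace("top","tile_blue");print(len(mk))
vision.grab_frame("top");mk=finder.trace("top","tile_blue")
for d in mk[:1]:
  ct=max(cv2.findContours(d["mask"].astype(np.uint8),0,2)[0],key=cv2.contourArea);b=cv2.boxPoints(cv2.minAreaRect(ct))
  w=onplane("top",b,[0,0,.01]);print(d["p"],np.round(w,3).tolist(),w.mean(0))
E
```

```text
time: 9.25
ee_pos: [0.4697, 0.3445, 0.3121]
eef_rot: [-3.134, -0.122, -0.015]
force: [-0.2, 0.5, 0.9]
width: 0.0372
[([0.525, 0.3493, 0.1595], 0.74)]
[(0.96, np.int64(3492))]
tcp [0.4688 0.3439 0.3037] yaw 0.078 tool shift mm [149.9 216.2   3.7] turn -0.0
[ 5.74530987e-01  7.48113673e-02  1.10306356e+00 -8.82947595e-05
  1.96506933e+00  2.06758671e+00]
1
0.56 [[0.715, 0.391, 0.01], [0.76, 0.348, 0.01], [0.704, 0.288, 0.01], [0.658, 0.331, 0.01]] [0.70925071 0.33978188 0.01      ]
```

```bash

python3 -m jog '[[1,[26,36,0],0],[1,[26,36,0],0],[1,[26,36,0],0],[1,[26,36,0],0],[1,[26,36,0],0],[1,[26,36,0],0],[1,[0,0,0],-0.124],[1,[0,0,0],-0.124]]'
python3 -m jog '[[1,[0,0,0],-0.124],[1,[0,0,0],-0.124],[1,[0,0,0],-0.124],[1,[0,0,0],-0.124],[1,[0,0,0],-0.124],[1,[0,0,0],-0.124],[1,[0,0,0],-0.124],[1,[0,0,0],-0.124]]'
python3 -m jog '[[1,[0,0,0],-0.124],[1,[0,0,0],-0.124],[1,[0,0,0],0],[1,[0,0,0],0],[1,[0,0,0],0]]'
cat >> h.py <<'E'
def tile(cam="wrist",z=.01,name="tile_blue"):
    m=vision.camera_model(cam);im=vision.grab_frame(cam);d=finder.trace(cam,name)[0]
    ct=max(cv2.findContours(d["mask"].astype(np.uint8),0,2)[0],key=cv2.contourArea)
    w=onplane(cam,ct.reshape(-1,2).astype(float),[0,0,z],model=m)[:,:2]
    c,s,a=cv2.minAreaRect((w*1000).astype(np.float32))
    a=np.deg2rad(a if s[1]>s[0] else a-90);  # long axis angle from y
    print(name,"p",round(d["p"],2),"centre",np.round(c,1),"size",np.round(s,1),"long-axis from +y (ccw)",round((a+np.pi/2)%np.pi-np.pi/2,3))
    return im,m
E
python3 - <<'E'
from h import *
im,m=tile();cv2.imwrite("pics/e.png",im);shift([.643,.14,.3],np.pi/2)
print([(np.round(d["centre"],4).tolist(),round(d["p"],2)) for d in finder.spot_in("wrist","tile_blue")])
E
```

```text
time: 10.22
ee_pos: [0.6317, 0.1505, 0.3016]
eef_rot: [3.099, 0.511, -0.008]
force: [0.8, 0.5, 0.0]
width: 0.088
time: 10.88
ee_pos: [0.6303, 0.1533, 0.3032]
eef_rot: [-2.477, -1.93, 0.004]
force: [0.0, -0.0, 0.0]
width: 0.0878
time: 11.3
ee_pos: [0.6304, 0.1533, 0.3042]
eef_rot: [-2.23, -2.211, 0.002]
force: [0.3, -0.8, -0.2]
width: 0.0878
tile_blue p 0.96 centre [643.4 130.9] size [149.9  51.2] long-axis from +y (ccw) -0.034
tcp [0.6305 0.1533 0.3046] yaw 1.563 tool shift mm [-13.2  12.6   4.6] turn -0.007
[([0.643, 0.1342, 0.0129], 0.6)]
```

View pics/e.png

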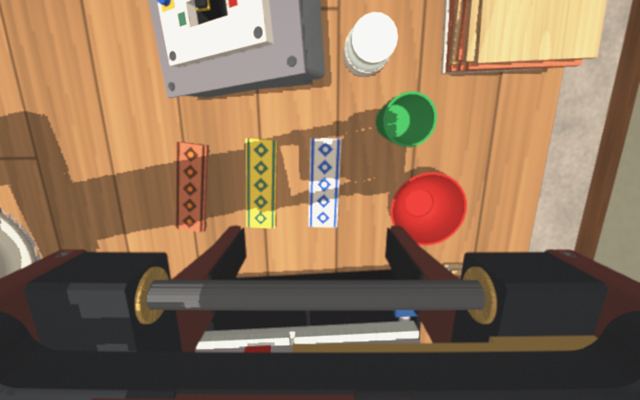

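Blue tile between (325,139) and (322,228), measured size 150x51 mm, so the pose is good. Descending to it.

```bash

python3 - <<'E'
from h import *
print([(n,np.round(finder.spot_in("wrist",n)[0]["centre"],3)) for n in("cup","bowl")])
shift([.6436,.137,.03],1.537)
E
```

```text
[('cup', array([0.768, 0.233, 0.055])), ('bowl', array([0.528, 0.343, 0.144]))]
tcp [0.6305 0.1533 0.3051] yaw 1.565 tool shift mm [-16.2  13.2 275.1] turn 0.028
```

```bash

python3 -m jog '[[1,[-16.2,13.2,20],0.028],[1,[0,0,40],0],[1,[0,0,40],0],[1,[0,0,40],0],[1,[0,0,40],0],[1,[0,0,30],0],[1,[0,0,20],0],[1,[0,0,0],0]]'
python3 -m jog '[[1,[0,0,15],0],[1,[0,0,0],0],[1,[0,0,0],0]]'
python3 - <<'E'
from h import *
shift([.6436,.137,.004],1.537)
E
```

```text
time: 12.22
ee_pos: [0.6404, 0.1365, 0.0682]
eef_rot: [-2.254, -2.18, 0.013]
force: [-1.3, 0.9, -0.5]
width: 0.0876
time: 12.47
ee_pos: [0.6439, 0.1371, 0.0613]
eef_rot: [2.258, 2.184, 0.001]
force: [-0.7, 0.7, 1.4]
width: 0.0878
tcp [0.6439 0.1371 0.0613] yaw 1.538 tool shift mm [-0.1 -0.3 57.3] turn 0.001
```

```bash

python3 -m jog '[[1,[0,0,28],0],[1,[0,0,20],0],[1,[0,0,5],0],[1,[0,0,0],0],[1,[0,0,3.5],0],[1,[0,0,0],0],[1,[0,0,0],0]]'
```

```text
time: 13.05
ee_pos: [0.6446, 0.1372, 0.0055]
eef_rot: [2.257, 2.183, 0.003]
force: [0.1, -0.3, -0.0]
width: 0.0878
```

```bash

python3 -m jog '[[1,[0,0,1.5],0],[-1,[0,0,0],0],[-1,[0,0,0],0],[-1,[0,0,0],0],[-1,[0,0,0],0],[-1,[0,0,0],0],[-1,[0,0,0],0],[-1,[0,0,0],0]]'
python3 -m jog '[[-1,[0,0,0],0],[-1,[0,0,-20],0],[-1,[0,0,-40],0],[-1,[0,0,-40],0],[-1,[0,0,-40],0],[-1,[0,0,-40],0],[-1,[0,0,-20],0],[-1,[0,0,0],0]]'
python3 - <<'E'
from h import *
im,m=tile("side",.21)
for c in("top","side"):
  m=vision.camera_model(c);im=vision.grab_frame(c)
  for n in("stop","fence"):
    d=finder.trace(c,n)
    if d:
      v,u=np.nonzero(d[0]["mask"]);print(c,n,d[0]["p"],len(u),u.min(),u.max(),v.min(),v.max())
E
```

```text
time: 13.72
ee_pos: [0.6437, 0.1371, 0.0021]
eef_rot: [2.258, 2.185, 0.0]
force: [-0.3, -0.2, 0.7]
width: 0.0496
time: 14.38
ee_pos: [0.6455, 0.1374, 0.2095]
eef_rot: [2.253, 2.18, 0.014]
force: [0.8, 0.1, -1.3]
width: 0.0494
tile_blue p 0.69 centre [653.4 136.9] size [164.6  56.4] long-axis from +y (ccw) -0.082
top stop 0.66 200 356 380 203 215
top fence 0.68 810 355 366 131 255
side stop 0.59 234 315 335 211 234
side fence 0.72 890 282 384 196 240
```

```bash

python3 -m jog '[[-1,[0,0,-40],0],[-1,[0,0,-40],0],[-1,[-39,-1,0],0],[-1,[-39,-1,0],0],[-1,[-39,-2,0],0],[-1,[-39,-2,0],0],[-1,[-39,-2,0],0],[-1,[-39,-2,0],0]]'
python3 -m jog '[[-1,[-39,-2,0],0],[-1,[-39,-2,0],0],[-1,[-39,-2,0],0],[-1,[0,0,0],0],[-1,[0,0,0],0],[-1,[0,0,0],0]]'
python3 - <<'E'
from h import *
import pickle
shift([.60,-.22,.29])
m=vision.camera_model("wrist");im=vision.grab_frame("wrist");cv2.imwrite("pics/f.png",im);pickle.dump(m,open("f.pkl","wb"))
for n in("stop","fence","corner"):
  print(n,[(np.round(d["centre"],4).tolist(),round(d["p"],2)) for d in finder.spot_in("wrist",n)[:2]])
E
```

```text
time: 15.45
ee_pos: [0.6254, -0.0982, 0.2812]
eef_rot: [-2.257, -2.184, 0.001]
force: [0.5, 0.3, -1.8]
width: 0.0497
time: 15.95
ee_pos: [0.616, -0.2131, 0.2812]
eef_rot: [-2.257, -2.183, 0.0]
force: [0.6, 0.6, -1.4]
width: 0.0496
tcp [ 0.616  -0.2131  0.2812] yaw 1.537 tool shift mm [ -7.4 -15.8  -8.7] turn None
stop [([0.5524, -0.0949, 0.1737], 0.77)]
fence [([0.6193, -0.0864, 0.1635], 0.59)]
corner [([0.5564, -0.0977, 0.1763], 0.83)]
```

View pics/f.png

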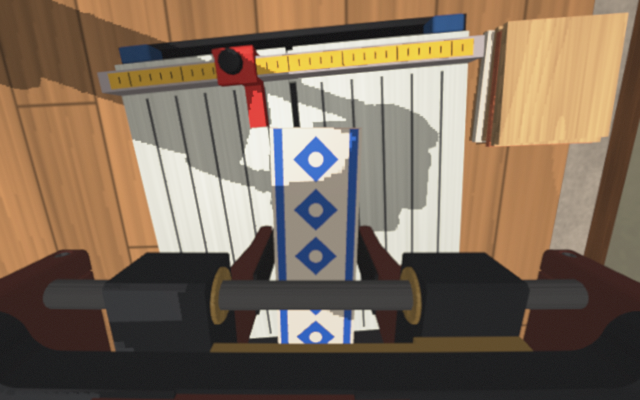

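Tile held straight. Fence strip runs from (105,80) to (475,47), red stop arm at (257,105). I'll crop to measure.

```bash

python3 - <<'E'
from h import *
import pickle
m=pickle.load(open("f.pkl","rb"));im=cv2.imread("pics/f.png")
cv2.imwrite("pics/f2.png",cv2.resize(im[30:140,190:350],None,fx=5,fy=5,interpolation=cv2.INTER_CUBIC))
h=cv2.cvtColor(im,cv2.COLOR_BGR2HSV)
k=(h[...,0]>18)&(h[...,0]<35)&(h[...,1]>130)&(h[...,2]>90);k[110:]=0;k[:,:100]=0;k[:,478:]=0
v,u=np.nonzero(k);w=onplane("wrist",np.c_[u,v],[0,0,.1635],model=m)
vx,vy,x0,y0=cv2.fitLine((w[:,:2]*1000).astype(np.float32),cv2.DIST_HUBER,0,.01,.01).ravel()
print(len(u),"fence yaw",vy/vx,"x range",w[:,0].min(),w[:,0].max(),"y at .56",y0+(560-x0)*vy/vx)
n=np.array([-vy,vx]);s=(w[:,:2]*1000-[x0,y0])@n;print(np.percentile(s,[2,98]))
k=((h[...,0]<8)|(h[...,0]>172))&(h[...,1]>150)&(h[...,2]>60);k[140:]=0;k[:,:200]=0;k[:,300:]=0
v,u=np.nonzero(k)
for r in range(v.min(),v.max()+1,3):print(r,u[v==r].min(),u[v==r].max(),end="; ")
E
```

```text
5121 fence yaw 0.05401267 x range 0.4260437848028633 0.7637000482244412 y at .56 -87.87986
[-6.484201    6.41045858]
44 250 251; 47 221 253; 50 211 254; 53 212 255; 56 214 253; 59 215 254; 62 215 254; 65 216 255; 68 216 255; 71 217 255; 74 217 256; 77 218 256; 80 218 260; 83 218 262; 86 245 262; 89 246 263; 92 246 263; 95 246 264; 98 247 264; 101 247 264; 104 248 265; 107 248 265; 110 249 265; 113 249 266; 116 249 266; 119 249 267; 122 250 267; 125 250 266;
```

View pics/f2.png

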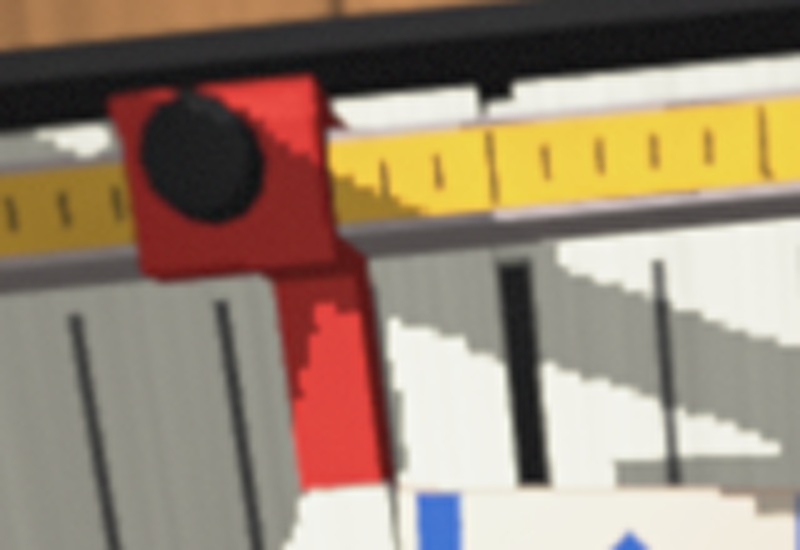

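```bash

python3 - <<'E'
from h import *
import pickle
m=pickle.load(open("f.pkl","rb"));C=lambda a:np.array(a)/5+[190,30]-.4
np.set_printoptions(precision=4,suppress=True)
print("stop bottom",onplane("wrist",[[264.9,95],[265.9,107],[267,119]],[0,0,.135],model=m))
print("stop top",onplane("wrist",C([[358,320],[384,480]]),[0,0,.155],model=m))
print("fence bottom",onplane("wrist",C([[380,262],[798,226]]),[0,0,.135],model=m))
print("fence top edge",onplane("wrist",C([[380,233],[798,195]]),[0,0,.163],model=m))
print("slot",onplane("wrist",C([[515,262],[533,480]]),[0,0,.135],model=m))
print("tilefront",onplane("wrist",[[273,128],[358,128]],[0,0,pose()[0][2]+.008],model=m))
p,M,y=pose();print(p,y)
E
```

```text
stop bottom [[ 0.5669 -0.1096  0.135 ]
 [ 0.567  -0.1215  0.135 ]
 [ 0.5673 -0.1337  0.135 ]]
stop top [[ 0.5667 -0.1106  0.155 ]
 [ 0.5695 -0.1407  0.155 ]]
fence bottom [[ 0.5685 -0.0971  0.135 ]
 [ 0.6545 -0.093   0.135 ]]
fence top edge [[ 0.5735 -0.0964  0.163 ]
 [ 0.6512 -0.0925  0.163 ]]
slot [[ 0.5963 -0.098   0.135 ]
 [ 0.5979 -0.1415  0.135 ]]
tilefront [[ 0.5959 -0.1443  0.2903]
 [ 0.6408 -0.1457  0.2903]]
[ 0.6164 -0.2117  0.2823] 1.5398839826015838
```

```bash

python3 -m jog '[[-1,[0,0,0],-0.083],[-1,[0,0,0],0],[-1,[0,0,0],0]]'
python3 - <<'E'
from h import *
shift([.6033,-.1764,.16],1.622)
E
```

```text
time: 16.4
ee_pos: [0.6163, -0.2123, 0.2823]
eef_rot: [2.166, 2.275, 0.0]
force: [0.1, -0.8, -1.6]
width: 0.0498
tcp [ 0.6163 -0.2123  0.2823] yaw 1.62 tool shift mm [ 36.5 -11.2 122.3] turn -0.002
```

```bash

python3 -m jog '[[-1,[20,-6,0],-0.002],[-1,[16.5,-5,0],0],[-1,[0,0,35],0],[-1,[0,0,35],0],[-1,[0,0,30],0],[-1,[0,0,15],0],[-1,[0,0,0],0],[-1,[0,0,0],0]]'
python3 -m jog '[[-1,[0,0,6],0],[-1,[0,0,6],0],[-1,[0,0,6],0],[-1,[0,0,0],0],[-1,[0,0,0],0]]'
python3 - <<'E'
from h import *
shift([.6033,-.1764,.1375],1.622)
E
```

```text
time: 17.07
ee_pos: [0.6029, -0.1768, 0.1666]
eef_rot: [-2.163, -2.276, 0.001]
force: [-0.5, -0.3, -1.5]
width: 0.0495
time: 17.48
ee_pos: [0.6031, -0.1773, 0.1489]
eef_rot: [-2.163, -2.278, 0.0]
force: [-0.3, 0.5, -1.5]
width: 0.0494
tcp [ 0.6031 -0.1773  0.1489] yaw 1.623 tool shift mm [ 0.9  0.2 11.4] turn 0.001
```

```bash

python3 -m jog '[[-1,[0,0,5],0],[-1,[0,0,4],0],[-1,[0,0,1],0],[-1,[0,0,0],0],[-1,[0,0,0],0]]'
python3 -m jog '[[-1,[0,0,1],0],[-1,[0,0,0.5],0],[-1,[0,0,0],0],[-1,[0,0,0],0]]'
```

```text
time: 17.9
ee_pos: [0.6032, -0.1773, 0.139]
eef_rot: [-2.163, -2.278, 0.0]
force: [0.3, 0.5, -2.5]
width: 0.05
time: 18.23
ee_pos: [0.6033, -0.1773, 0.1377]
eef_rot: [2.163, 2.278, 0.0]
force: [-0.2, 0.0, -2.0]
width: 0.0496
```

```bash

python3 -m jog '[[-1,[0,0,1],0],[-1,[0,0,0],0],[-1,[0,0,0],0]]'
python3 -m jog '[[-1,[0,0,0.8],0],[-1,[0,0,0],0],[-1,[0,0,0],0]]'
```

```text
time: 18.48
ee_pos: [0.6034, -0.1774, 0.1371]
eef_rot: [2.162, 2.278, 0.0]
force: [-0.5, 0.1, 0.4]
width: 0.0496
time: 18.73
ee_pos: [0.6034, -0.1774, 0.1371]
eef_rot: [2.162, 2.278, 0.001]
force: [-2.4, 0.3, 5.8]
width: 0.0498
```

```bash

python3 -m jog '[[-1,[4,-2,-0.4],0],[-1,[4,-2,0],0],[-1,[2,-2,0],0],[-1,[0,0,0],0],[-1,[0,0,0],0]]'
python3 -m jog '[[-1,[1.5,0,0],0],[-1,[1.5,0,0],0],[-1,[0,0,0],0],[-1,[0,0,0],0]]'
```

```text
time: 19.15
ee_pos: [0.597, -0.1674, 0.1371]
eef_rot: [2.162, 2.278, 0.001]
force: [0.9, -0.3, 7.3]
width: 0.0495
time: 19.48
ee_pos: [0.5967, -0.1652, 0.1371]
eef_rot: [2.162, 2.277, -0.0]
force: [0.3, -3.0, 5.5]
width: 0.0496
```

```bash

python3 -m jog '[[-1,[1.5,0,0],0],[-1,[1,0,0],0],[-1,[0,0,0],0],[-1,[0,0,0],0]]'
python3 -m jog '[[-1,[0,-1.5,0],0],[-1,[0,-1.5,0],0],[-1,[0,0,0],0],[-1,[0,0,0],0]]'
```

```text
time: 19.82
ee_pos: [0.5965, -0.1637, 0.1371]
eef_rot: [2.162, 2.275, -0.002]
force: [1.0, -5.5, 5.2]
width: 0.0493
time: 20.15
ee_pos: [0.5947, -0.1638, 0.1372]
eef_rot: [2.161, 2.274, 0.001]
force: [5.5, -5.8, 4.2]
width: 0.0496
```

```bash

python3 -m jog '[[-1,[1.5,-1,0],0],[-1,[1,-0.5,0],0],[-1,[0,0,0],0],[-1,[0,0,0],0]]'
python3 - <<'E'
from h import *
import pickle
print(pose()[0],pose()[2],[np.round(status.get_obs()[k],2) for k in("force","moment")])
m=vision.camera_model("wrist");im=vision.grab_frame("wrist");pickle.dump(m,open("g.pkl","wb"));cv2.imwrite("pics/g0.png",im)
cv2.imwrite("pics/g.png",cv2.resize(im[60:330,180:460],None,fx=2.2,fy=2.2))
E
```

```text
time: 20.48
ee_pos: [0.5946, -0.1637, 0.1373]
eef_rot: [2.158, 2.268, 0.001]
force: [12.0, -13.8, 0.4]
width: 0.0494
[ 0.59456217 -0.16374175  0.13729309] 1.6201335531719228 [array([ 12.03, -13.76,   0.44]), array([-2.29, -2.14, -0.11])]
```

View pics/g.png

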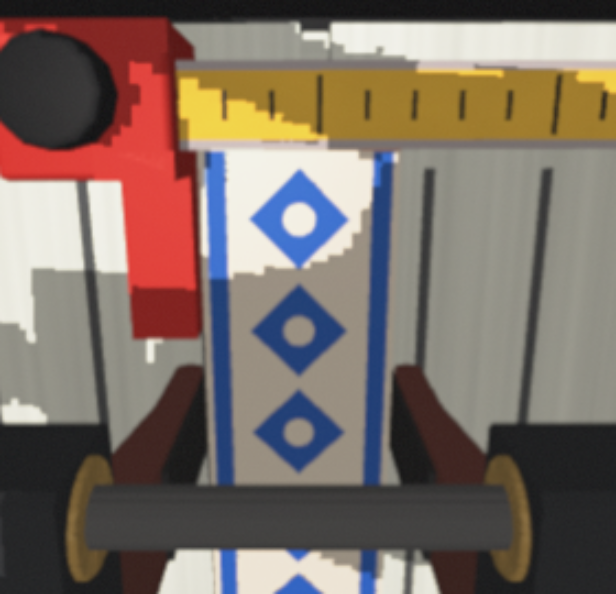

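```bash

python3 -m jog '[[-1,[0,0,0.4],0],[-1,[0,0,0],0],[-1,[0,0,0],0],[-1,[0,0,0],0],[-1,[0,0,0],0]]'
python3 - <<'E'
from h import *
for c in("side","top"):
  im=vision.grab_frame(c)
  print(c,[(np.round(d["centre"],4).tolist(),round(d["p"],2)) for d in finder.spot_in(c,"toggle_tip")[:3]])
tile("wrist",.145)
v=cv2.imread("pics/a_top.png");a=vision.grab_frame("top");b=np.vstack([x[170:250,170:260] for x in (v,a)]);cv2.imwrite("pics/h.png",cv2.resize(b,None,fx=3.6,fy=3.6,interpolation=cv2.INTER_CUBIC))
E
```

```text
time: 20.95
ee_pos: [0.5946, -0.1638, 0.1373]
eef_rot: [2.158, 2.267, 0.001]
force: [12.2, -12.7, 2.1]
width: 0.0498
side []
top [([0.5202, 0.3428, 0.159], 0.45)]
tile_blue p 0.74 centre [ 593.4 -140.1] size [49.7 90.4] long-axis from +y (ccw) 0.045
```

View pics/h.png

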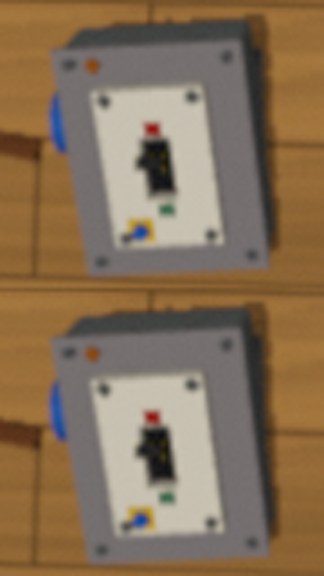

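The breaker looks the same as at the start, with the lever up at on. The tile's angle is 0.045 rad against the fence's 0.05. Both contact forces are steady, so I'm handing in.

```bash
python3 -c "
from workcell import finish_job,status
print(finish_job());o=status.get_obs();print(o['time'],o['force'],o['ee_pos'])"
```

```text
the job is handed in; nothing more can be done
None
the job is handed in; nothing more can be done
```

I handed the job in at about 21 s of the 54 s allowed, with the gripper still pressing the tile into the corner; no verdict was reported.

- **Breaker:** I pressed the test button, and the lever dropped while the fingers were clear of it. I then lifted it back up. The last top view shows the lever and button as they were at the start.
- **Tile:** I laid the blue-and-white tile flat on the sliding table and pushed it into the corner.
    - **Forces:** The last wrist reading was about 12 N towards the stop and 13 N towards the fence, with no further movement as I pushed harder. These are total wrist forces, so the force at each contact was not measured separately.
    - **Squareness:** The tile sat at about 0.045 rad, against about 0.05 rad measured for the fence.
    - **Position:** The gripper ended within 1 mm of the home position I had worked out from the pictures. I did not measure the tile's own centre at the end, because the gripper hid part of it.
- **Checks that failed or disagreed:**
    - The side camera did not find the lever in the last check, and the top camera found it with only 0.45 confidence.
    - The network also took the breaker for the bowl once and reported a wrong "blue tile" in one top view. I used neither.
- **Other things:** I saw no contact with them, but I did not measure their positions again at the end.

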